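Line up the doming stakes by size

ROBOT

A 6-joint arm with a two-finger parallel gripper is mounted at the origin on a cart in front of the work surface, level with it; the furniture and walls round the work are solid. World frame = base frame: x ahead of the robot, y to its left, z up, the work surface at z = 0. Lengths are in m, angles in rad, forces in N, time in s.
With the tool pointing down it reaches from about 0.375 to 0.9 m from the base axis. Payload 3.1 kg.
Tool frame: the origin (TCP) lies on the centre line of the jaws, within the pads' length; the fingertips stand 25 mm ahead of it and the grasp point (between the pads) lies 6 mm ahead of it (manip.tip_extent is the distance from the TCP to the fingertips, in m); z points along the fingers, y is the line along which they close (so a half turn about z gives the same grasp; the last joint's range is limited). The gripper opens to 85 mm and grips with 20 to 120 N. Pads are 22 mm wide; open, the fingers measure 114 mm over their backs; the gripper's body (76 mm by 85 mm) begins 54 mm behind the grasp point. The pads swing forward as they close: fully open they stand 13 mm farther back than shut.
Start: joints at [1.046, 0.527, 1.433, -0, 1.181, -0.178], TCP at [0.212, 0.588, 0.256] pointing down, gripper open.
Joint ranges: [-3.08, 3.08], [-0.75, 2.2], [0.22, 2.44], [-1.43, 4.57], [0, 2.65], [-2.85, 2.85]. Speed limits (rad/s): [2.79, 2.79, 3.14, 3.14, 3.14, 3.14].

INTERFACE

Orientations are given as a unit quaternion [x, y, z, w].
In Python, from station import readout, imaging, order, manip gives the robot as it stands.
- The arm moves only by the tool move_arm, never from a script. Its argument "rows" is a list of rows, each a list of 7 numbers: the turn, a rotation vector about the tool's x, y, z in degrees, then the shift along the tool's x, y, z in mm, then the closure, from 0 (fully open) to 1 (shut). A call has 1 to 12 rows; each row is the pose to reach, as a shift and turn from the pose commanded when the call began, along the tool's axes at that moment; what a row does not reach only later rows make up. A row lasts 1/12 s, in which the tool goes at most 41.7 mm and 7.16 degrees, less where a joint would pass 70% of its speed; a pose out of reach is approached as far as the arm can. A call with a gripper value outside its range is refused whole. The fingers move at their own pace and stop on an object; "squeeze" is the grip in N (left out, the last holds). Time passes only in rows, so rows that repeat a pose let the fingers close. It gives the time, the measured TCP pose, the force, the opening and the grip force at its end, in the units of the state.
- readout.sense(): the state, without advancing time (a new reading comes with each control period).
- imaging.snapshot(name): name is "scene" or "top"; returns a dict with "img" (480x640x3 uint8, red, green, blue), "z_map" (480x640 float32, m along the optical axis (not along the pixel's ray), 0 where there is no reading), "fovy" (degrees; the focal length in pixels is half the picture's height over the tangent of half this angle, whatever the lens; pixels are square), "cx", "cy" (the principal point, pixels), "rvec" (rotation vector, rad) and "tvec" (3), from world to camera coordinates, as OpenCV has them. Camera axes: x right, y down, z forward; pixel columns grow to the right and rows downward; lengths in m; the calibration is good to about 2 mm. A picture is of the moment at which its call begins.
- order.sign_off(): hands the job in; it is judged then, once.
The state is a dict: "t": time; "q": joint angles; "qd": joint speeds; "tau": joint torques, N m; "tcp_pos": TCP position; "tool_rot": TCP orientation; "force": force on the tool from outside, world axes, zero at the start; "ft_torque": the same for the moment, N m; "finger_gap": opening from 0.0 (shut) to 1.0 (fully open); "gripper_force": force on a finger pad.
Only numpy, scipy, OpenCV 4.12 (cv2) and the standard library are available. Lean on these libraries where they do the work, as an engineer would, in place of code of your own. Each camera call takes 0.05 s, during which the arm holds its last target. There are 200 camera calls.

TASK

Put the four steel doming stakes away on the wooden stand, each standing upright in the middle of its own round seat, in order of size: the smallest on the end seat next to the brass cube, growing seat by seat to the largest next to the tin. Do not tip any stake over, and leave the brass cube and the tin where they stand.

Things in the scene. Friction and masses are not known exactly. Their poses are not given: they have to be found in the camera images.
- stake_smallest: Loose plain steel doming stake, the smallest of the four: an upright round cylinder 20 mm in diameter and 42 mm high overall, with a shallow domed top (the straight side reaches up to 36 mm). Origin at the centre of its flat underside, z up its axis. Stands on the worktop (z = 0) at the start; round, so any grasp yaw will do.
- stake_second: Loose plain steel doming stake, second in size of the four: an upright round cylinder 28 mm in diameter and 52 mm high overall, with a shallow domed top (the straight side reaches up to 43 mm). Origin at the centre of its flat underside, z up its axis. Stands on the worktop (z = 0) at the start; round, so any grasp yaw will do.
- stake_third: Loose plain steel doming stake, third in size of the four: an upright round cylinder 36 mm in diameter and 62 mm high overall, with a shallow domed top (the straight side reaches up to 50 mm). Origin at the centre of its flat underside, z up its axis. Stands on the worktop (z = 0) at the start; round, so any grasp yaw will do.
- stake_largest: Loose plain steel doming stake, the largest of the four: an upright round cylinder 44 mm in diameter and 72 mm high overall, with a shallow domed top (the straight side reaches up to 58 mm). Origin at the centre of its flat underside, z up its axis. Stands on the worktop (z = 0) at the start; round, so any grasp yaw will do.
- seat_0: Flat aluminium disc, 52 mm across, 2 mm thick: one of four alike, fixed in a straight row, 65 mm apart, on a fixed dark wooden stand (76 mm wide across the row, 270 mm long, top 20 mm above the worktop); left (+y) end of the row. Origin at the centre of its underside (the stand's top); a stake stands on its upper face, 22 mm above the worktop. y runs along the row towards seat_0.
- seat_1: Flat aluminium disc, 52 mm across, 2 mm thick: one of four alike, fixed in a straight row, 65 mm apart, on a fixed dark wooden stand (76 mm wide across the row, 270 mm long, top 20 mm above the worktop); second from the left (+y). Origin at the centre of its underside (the stand's top); a stake stands on its upper face, 22 mm above the worktop. y runs along the row towards seat_0.
- seat_2: Flat aluminium disc, 52 mm across, 2 mm thick: one of four alike, fixed in a straight row, 65 mm apart, on a fixed dark wooden stand (76 mm wide across the row, 270 mm long, top 20 mm above the worktop); third from the left (+y). Origin at the centre of its underside (the stand's top); a stake stands on its upper face, 22 mm above the worktop. y runs along the row towards seat_0.
- seat_3: Flat aluminium disc, 52 mm across, 2 mm thick: one of four alike, fixed in a straight row, 65 mm apart, on a fixed dark wooden stand (76 mm wide across the row, 270 mm long, top 20 mm above the worktop); right (-y) end of the row. Origin at the centre of its underside (the stand's top); a stake stands on its upper face, 22 mm above the worktop. y runs along the row towards seat_0.
- brass_cube: Brass dapping cube with round hollows, 50x50x50 mm, loose, standing on the worktop about 98 mm beyond one of the two end seats, in line with the row. Origin at the centre of its underside. It shows which end of the row is for the smallest stake. Not to be moved.
- steel_tin: Flat closed steel tin, 61x80x32 mm (80 mm along the row), loose, standing on the worktop about 98 mm beyond the end seat at the other end of the row from the brass cube. Origin at the centre of its underside. Not to be moved.
Mind the look-alikes: they are no part of the job. Leave any green or red look-alike of the stake_second alone. Leave any blue look-alike of the stake_third alone.

How it is judged:
At the end, for the whole second after the job is handed in: Each stake stands upright (within 0.1 rad) and at rest on its seat, its centre within 12 mm of the seat's centre: the smallest on the end seat by the brass cube, then second, third, and the largest on the end seat by the tin (((horizontal distance between brass_cube and seat_0 below 0.16 m and horizontal distance between stake_smallest and seat_0 below 0.012 m and horizontal distance between stake_second and seat_1 below 0.012 m and horizontal distance between stake_third and seat_2 below 0.012 m and horizontal distance between stake_largest and seat_3 below 0.012 m) or (horizontal distance between brass_cube and seat_3 below 0.16 m and horizontal distance between stake_smallest and seat_3 below 0.012 m and horizontal distance between stake_second and seat_2 below 0.012 m and horizontal distance between stake_third and seat_1 below 0.012 m and horizontal distance between stake_largest and seat_0 below 0.012 m)) and height (world z) of stake_smallest between 0.018 and 0.027 m and angle between each of stake_smallest, stake_second, stake_third, stake_largest's own z axis and vertical below 0.1 rad and linear speed of each of stake_smallest, stake_second, stake_third, stake_largest below 0.02 m/s and height (world z) of stake_second between 0.018 and 0.027 m and height (world z) of stake_third between 0.018 and 0.027 m and height (world z) of stake_largest between 0.018 and 0.027 m); the robot touches nothing.
It fails at once if the brass cube is moved (over 15 mm) (distance of brass_cube from where it was at the start of the episode above 0.015 m).
It fails at once if the tin is moved (over 15 mm) (distance of steel_tin from where it was at the start of the episode above 0.015 m).
It fails at once if a stake is tipped over (over 0.8 rad) (angle between any of stake_smallest, stake_second, stake_third, stake_largest's own z axis and vertical above 0.8 rad).
It also fails if it takes over 112 s, if anything falls off the work surface, if the arm or the gripper's body presses on something with over 40 N, if the wrist force passes 120 N, or if a joint passes its speed limit or range.

## Working session

There is one attempt and no reset: what is moved stays moved. The work goes in short steps, Python scripts to look and compute and a tool call to move; the robot and the scene stay as the last step left them, time stands still between calls to the robot, and variables do not carry over. Pictures are saved under pics/ and viewed, at most 14 in all, crops included, and the job is handed in when it is done.

Besides the shell and the picture viewer there is one more tool, called after "Request:" as name(argument=value, ...) on one line, values as JSON. move_arm: Moves the arm, as the interface text tells. Its arguments: {"type":"object","properties":{"rows":{"type":"array"},"squeeze":{"type":"number"}},"required":["rows"]}

```bash
ls; mkdir -p pics; cat > h.py <<'E'
import numpy as np, cv2
from station import readout, imaging, order, manip
def snap(n):
    s=imaging.snapshot(n); s['R']=cv2.Rodrigues(np.array(s['rvec'],float))[0]; s['t']=np.array(s['tvec'],float).ravel()
    s['f']=240/np.tan(np.radians(s['fovy'])/2); return s
def world(s,u,v,z=None,d=None):
    r=np.stack([(np.asarray(u,float)-s['cx'])/s['f'],(np.asarray(v,float)-s['cy'])/s['f'],np.ones_like(np.asarray(u,float))],-1)
    c=-s['R'].T@s['t']; w=r@s['R']
    if d is None: d=(z-c[2])/w[...,2]
    return c+w*np.asarray(d)[...,None]
def cloud(s):
    v,u=np.mgrid[:480,:640]; return world(s,u,v,d=s['z_map'])
def save(s,n): cv2.imwrite('pics/'+n,s['img'][:,:,::-1])
E
python3 - <<'E'
from h import *
for n in('scene','top'):
    s=snap(n); save(s,n+'0.png'); print(n,s['fovy'],s['cx'],s['cy'],-s['R'].T@s['t'],s['R'][2])
    np.savez(n+'0.npz',**s)
print(readout.sense())
E
```

```text
pics
scene 56.60577868916078 325.2042882027775 238.1366511437202 [-0.09580629 -0.56927394  0.75728868] [ 0.56355143  0.50141646 -0.65649928]
top 46.8488819475355 321.18093774224013 246.34910859299612 [ 0.22795644 -0.03011059  1.58928712] [ 0.16692443 -0.01060981 -0.98591261]
{'t': 0.1, 'q': array([ 1.04652638e+00,  5.28402606e-01,  1.43378592e+00,  1.75702756e-05,
        1.18140149e+00, -1.78467228e-01]), 'qd': array([-0.00044248, -0.0016118 , -0.00344553, -0.0006307 ,  0.00034634,
       -0.00032935]), 'tau': array([-4.76941696e-04, -4.43302810e+01, -1.78586501e+01, -2.56417698e-04,
        3.84877523e-03,  1.42026133e-05]), 'tcp_pos': array([0.21148819, 0.58749227, 0.25540962]), 'tool_rot': array([ 1.72044374e-01,  9.85088694e-01, -9.34868371e-04, -3.51357050e-04]), 'force': array([-0.42560673,  0.84853778, -0.15092408]), 'ft_torque': array([0.01195185, 0.01024233, 0.01140726]), 'gripper_force': 0.0, 'finger_gap': 1.0014872403172124}
```

View pics/top0.png

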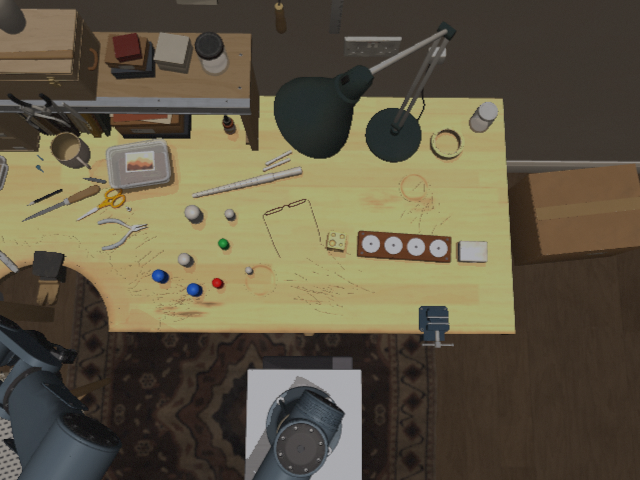

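View pics/scene0.png

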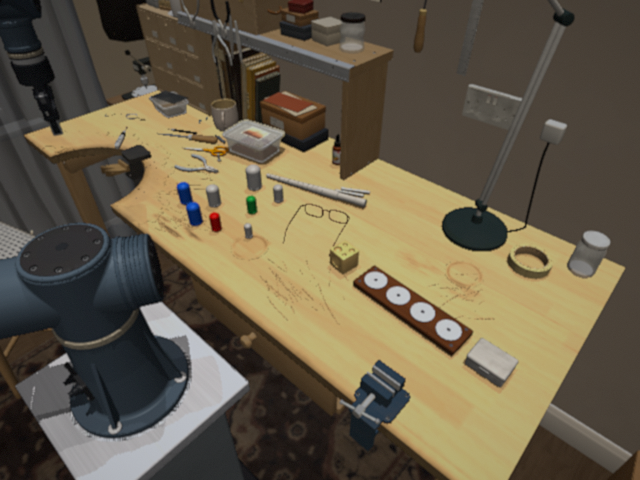

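The top view shows the grey stakes at (193,214), (185,260), (230,215) and (249,271). The look-alikes are green (223,244), red (217,283) and blue (160,276), (194,290). The brass cube (336,242) is by seat_0 (371,243) and the tin (472,252) is by seat_3 (438,248), so the smallest stake goes on seat_0. I'll measure these and check the choice in one crop.

```bash
cat > meas.py <<'E'
from h import *
from scipy.optimize import least_squares
T=snap('top'); S=snap('scene')
np.savez('T.npz',**T); np.savez('S.npz',**S)
def proj(s,p):
    c=s['R']@np.asarray(p,float)+s['t']; return c[:2]/c[2]*s['f']+[s['cx'],s['cy']]
P=cloud(T); PS=cloud(S)
print('table z top/scene',np.median(P[290:310,300:400,2]),)
seeds={'L':(193,214),'3':(185,260),'2':(230,215),'1':(249,271),'green':(223,244),'red':(217,283),'blueA':(160,276),'blueB':(194,290),'cube':(336,242),'tin':(472,252)}
for k,(u,v) in seeds.items():
    w=P[v-20:v+21,u-20:u+21].reshape(-1,3)
    c0=P[v,u]; 
    w=w[np.hypot(*(w-c0)[:,:2].T)<.05]; w=w[(w[:,2]>.012)]
    h=np.percentile(w[:,2],95)
    t=w[w[:,2]>h-.012]; r=[(t[:,i].min()+t[:,i].max())/2 for i in(0,1)]
    # same in scene view
    w2=PS.reshape(-1,3); w2=w2[(np.hypot(w2[:,0]-r[0],w2[:,1]-r[1])<.035)&(w2[:,2]>.012)]
    h2=np.percentile(w2[:,2],97) if len(w2) else 0; t2=w2[w2[:,2]>h2-.008]
    print(k,'top h %.3f mid'%h,np.round(r,4),'mean',np.round(t.mean(0)[:2],4),'n',len(t),'ext',np.round(np.ptp(t,0)[:2],3),'| scene h %.3f'%h2,np.round(t2.mean(0)[:2],4), 'px',np.round(proj(S,[*r,h])))
# seats: bright discs on stand
def seats(s,roi):
    x0,y0,x1,y1=roi; g=s['img'][y0:y1,x0:x1].min(2); m=(g>140).astype(np.uint8)
    out=[]
    for c in cv2.findContours(m,cv2.RETR_EXTERNAL,cv2.CHAIN_APPROX_NONE)[0]:
        if cv2.contourArea(c)>120:
            e=cv2.fitEllipse(cv2.convexHull(c)); p=world(s,e[0][0]+x0,e[0][1]+y0,z=.022); out.append((e[0][0]+x0,e[0][1]+y0,*p[:2],*e[1]))
    return np.round(sorted(out),4)
print(seats(T,(355,228,455,266))); print(seats(S,(352,262,475,352)))
c=np.hstack([cv2.resize(T['img'][195:310,140:270],None,fx=3,fy=3,interpolation=2),cv2.resize(S['img'][150:265,170:300],None,fx=3,fy=3,interpolation=2)])
cv2.imwrite('pics/crop.png',c[:,:,::-1])
E
python3 meas.py
```

```text
table z top/scene -0.0009650982338765823
L top h 0.072 mid [0.5816 0.3181] mean [0.5815 0.318 ] n 156 ext [0.041 0.039] | scene h 0.072 [0.5823 0.3156] px [251. 167.]
3 top h 0.063 mid [0.4502 0.3371] mean [0.4494 0.3364] n 106 ext [0.032 0.034] | scene h 0.061 [0.4507 0.3342] px [211. 186.]
2 top h 0.053 mid [0.5827 0.2157] mean [0.5827 0.2162] n 72 ext [0.027 0.026] | scene h 0.051 [0.5838 0.2139] px [277. 186.]
1 top h 0.044 mid [0.4213 0.1575] mean [0.4213 0.1574] n 37 ext [0.018 0.019] | scene h 0.041 [0.4234 0.1563] px [246. 225.]
green top h 0.054 mid [0.4959 0.232 ] mean [0.4961 0.2312] n 67 ext [0.024 0.026] | scene h 0.051 [0.498  0.2294] px [249. 197.]
red top h 0.054 mid [0.3845 0.2444] mean [0.3848 0.2439] n 73 ext [0.025 0.026] | scene h 0.051 [0.3865 0.2421] px [213. 214.]
blueA top h 0.064 mid [0.4045 0.4051] mean [0.4029 0.4051] n 105 ext [0.031 0.034] | scene h 0.061 [0.4038 0.403 ] px [182. 183.]
blueB top h 0.064 mid [0.3653 0.3077] mean [0.3651 0.3078] n 113 ext [0.033 0.032] | scene h 0.061 [0.3669 0.3065] px [191. 204.]
cube top h 0.054 mid [ 0.5079 -0.0899] me
[... 241 characters left out ...]
02  2.435220e+02  5.028000e-01 -1.892000e-01  1.677100e+01
   1.719090e+01]
 [ 3.931328e+02  2.450358e+02  4.989000e-01 -2.538000e-01  1.672860e+01
   1.703390e+01]
 [ 4.158062e+02  2.465001e+02  4.952000e-01 -3.191000e-01  1.646610e+01
   1.727150e+01]
 [ 4.383074e+02  2.480115e+02  4.913000e-01 -3.838000e-01  1.643420e+01
   1.719650e+01]]
[[ 3.755017e+02  2.795811e+02  5.055000e-01 -1.881000e-01  1.591660e+01
   2.276570e+01]
 [ 3.979205e+02  2.950162e+02  5.013000e-01 -2.528000e-01  1.692770e+01
   2.345360e+01]
 [ 4.222847e+02  3.116570e+02  4.973000e-01 -3.180000e-01  1.810190e+01
   2.430500e+01]
 [ 4.482494e+02  3.295027e+02  4.931000e-01 -3.827000e-01  1.916390e+01
   2.615510e+01]]
```

View pics/crop.png

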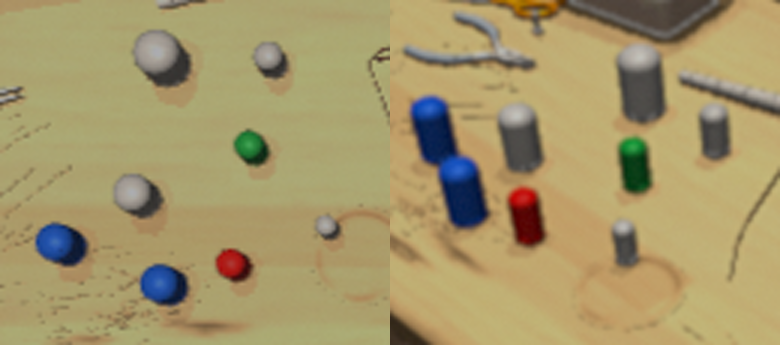

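```bash
cat > go.py <<'E'
import sys; from h import *
from scipy.spatial.transform import Rotation as R
s=readout.sense(); r=R.from_quat(s['tool_rot'])
x,y,z,yaw=map(float,sys.argv[1:5])
Y=r.apply([0,1,0]); cur=np.degrees(np.arctan2(Y[1],Y[0]))
# target: tool down, closing line at yaw
a=np.radians(yaw); M=np.array([[np.sin(-a),np.cos(a),0],[np.cos(a),np.sin(a),0],[0,0,-1]]).T
g=R.from_matrix(M)
print('t',round(s['t'],2),'tcp',np.round(s['tcp_pos'],4),'yaw',round(cur,2),'gap',round(s['finger_gap'],3))
print('turn',np.round(np.degrees((r.inv()*g).as_rotvec()),1),'shift mm',np.round(r.inv().apply(np.array([x,y,z])-s['tcp_pos'])*1e3,1))
E
python3 - <<'E'
from h import *
print(manip.tip_extent)
P=cloud(dict(np.load('T.npz')))
for y in np.arange(-.45,.65,.1):
    m=(P[...,1]>y)&(P[...,1]<y+.1)&(P[...,2]>.1)&(P[...,0]>.25)&(P[...,0]<.9)
    print(round(y,2),m.sum(), np.round(P[m].min(0),2) if m.any() else '')
E
python3 go.py .4225 .1575 .16 3.5
```

```text
0.025
-0.45 0 
-0.35 1137 [ 0.8  -0.32  0.1 ]
-0.25 292 [ 0.68 -0.25  0.6 ]
-0.15 2465 [ 0.54 -0.15  0.64]
-0.05 3746 [ 0.54 -0.05  0.66]
0.05 820 [0.76 0.13 0.1 ]
0.15 3101 [0.76 0.15 0.1 ]
0.25 2841 [0.76 0.25 0.31]
0.35 3764 [0.76 0.35 0.1 ]
0.45 5259 [0.25 0.45 0.1 ]
0.55 4971 [0.26 0.55 0.1 ]
t 0.2 tcp [0.2116 0.5876 0.2557] yaw 70.19 gap 1.001
turn [-0.1  0.  66.7] shift mm [-344.2 -333.    96.1]
```

Request:
move_arm(rows=[[0, 0, 66.7, -344, -333, 96, 0.3], [0, 0, 66.7, -344, -333, 96, 0.3], [0, 0, 66.7, -344, -333, 96, 0.3], [0, 0, 66.7, -344, -333, 96, 0.3], [0, 0, 66.7, -344, -333, 96, 0.3], [0, 0, 66.7, -344, -333, 96, 0.3], [0, 0, 66.7, -344, -333, 96, 0.3], [0, 0, 66.7, -344, -333, 96, 0.3], [0, 0, 66.7, -344, -333, 96, 0.3], [0, 0, 66.7, -344, -333, 96, 0.3], [0, 0, 66.7, -344, -333, 96, 0.3], [0, 0, 66.7, -344, -333, 96, 0.3]], squeeze=60)

```text
t: 1.2
tcp_pos: [0.4239, 0.1554, 0.1599]
tool_rot: [0.686, 0.728, 0.0, 0.0]
force: [-0.1, 0.5, 0.5]
finger_gap: 0.7
gripper_force: 0.0
```

Request:
move_arm(rows=[[0, 0, 0, 0, 0, 0, 0.3], [0, 0, 0, 0, 0, 0, 0.3], [0, 0, 0, 0, 0, 0, 0.3]])

```text
t: 1.45
tcp_pos: [0.4222, 0.1582, 0.1603]
tool_rot: [0.686, 0.728, -0.0, -0.0]
force: [0.0, -0.6, -0.2]
finger_gap: 0.697
gripper_force: 0.0
```

```bash
python3 go.py .4225 .1575 .031 3.5; python3 - <<'E'
from h import *
s=snap('scene'); cv2.imwrite('pics/a.png',cv2.resize(s['img'][60:300,120:440],None,fx=2,fy=2)[:,:,::-1])
E
```

```text
t 1.45 tcp [0.4222 0.1582 0.1603] yaw 3.45 gap 0.697
turn [-0.  -0.  -0.1] shift mm [ -0.8   0.4 129.3]
```

View pics/a.png

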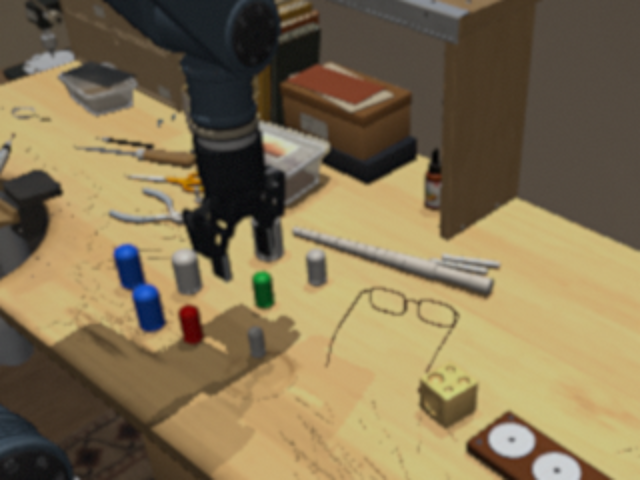

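The crop shows the open gripper above the smallest stake (stake at about (257,345) in the crop), with clear space on both sides. I'll descend and grip.

Request:
move_arm(rows=[[0, 0, 0, 0, 0, 25, 0.3], [0, 0, 0, 0, 0, 50, 0.3], [0, 0, 0, 0, 0, 75, 0.3], [0, 0, 0, 0, 0, 100, 0.3], [0, 0, 0, 0, 0, 115, 0.3], [0, 0, 0, 0, 0, 125, 0.3], [0, 0, 0, 0, 0, 129, 0.3], [0, 0, 0, 0, 0, 129, 0.3], [0, 0, 0, 0, 0, 129, 0.5], [0, 0, 0, 0, 0, 129, 0.65], [0, 0, 0, 0, 0, 129, 0.75], [0, 0, 0, 0, 0, 129, 0.85]], squeeze=40)

```text
t: 2.5
tcp_pos: [0.4232, 0.1582, 0.0323]
tool_rot: [0.685, 0.728, 0.001, 0.001]
force: [-0.3, 0.0, 4.2]
finger_gap: 0.218
gripper_force: 38.9
```

Request:
move_arm(rows=[[0, 0, 0, 0, 0, 0, 0.95], [0, 0, 0, 0, 0, 0, 1], [0, 0, 0, 0, 0, 0, 1], [0, 0, 0, 0, 0, 0, 1], [0, 0, 0, 0, 0, 0, 1]])

```text
t: 2.92
tcp_pos: [0.4232, 0.1582, 0.0323]
tool_rot: [0.685, 0.728, 0.001, 0.001]
force: [0.0, 0.7, 7.1]
finger_gap: 0.223
gripper_force: 39.0
```

Request:
move_arm(rows=[[0, 0, 0, 0, 0, -10, 1], [0, 0, 0, 0, 0, -30, 1], [0, 0, 0, 0, 0, -60, 1], [0, 0, 0, 0, 0, -90, 1], [0, 0, 0, 0, 0, -115, 1], [0, 0, 0, 0, 0, -130, 1], [0, 0, 0, 0, 0, -130, 1], [0, 0, 0, 0, 0, -130, 1]])

```text
t: 3.58
tcp_pos: [0.4228, 0.1581, 0.1624]
tool_rot: [0.685, 0.728, 0.001, 0.001]
force: [-0.3, -0.0, -0.5]
finger_gap: 0.22
gripper_force: 39.2
```

```bash
python3 go.py .504 -.1887 .16 3.5;  python3 - <<'E'
from h import *
s=readout.sense(); print(s['gripper_force'],s['force'])
E
```

```text
t 3.58 tcp [0.4228 0.1581 0.1624] yaw 3.48 gap 0.22
turn [ 0.1 -0.  -0. ] shift mm [-351.    60.     2.5]
39.23450096743181 [-0.32741975 -0.04294787 -0.52499935]
```

Request:
move_arm(rows=[[0, 0, 0, -15, 2.5, 0, 1], [0, 0, 0, -45, 7.5, 0, 1], [0, 0, 0, -82, 14, 0, 1], [0, 0, 0, -120, 20.5, 0, 1], [0, 0, 0, -158, 27, 0, 1], [0, 0, 0, -196, 33.5, 0, 1], [0, 0, 0, -234, 40, 0, 1], [0, 0, 0, -272, 46.5, 0, 1], [0, 0, 0, -310, 53, 0, 1], [0, 0, 0, -335, 57.3, 0, 1], [0, 0, 0, -347, 59.4, 0, 1], [0, 0, 0, -351, 60, 0, 1]])

```text
t: 4.58
tcp_pos: [0.5036, -0.1905, 0.1599]
tool_rot: [0.686, 0.727, -0.0, -0.001]
force: [0.1, 0.4, -0.9]
finger_gap: 0.215
gripper_force: 39.2
```

Request:
move_arm(rows=[[0, 0, 0, 0, 0, 20, 1], [0, 0, 0, 0, 0, 40, 1], [0, 0, 0, 0, 0, 55, 1], [0, 0, 0, 0, 0, 65, 1], [0, 0, 0, 0, 0, 70, 1], [0, 0, 0, 0, 0, 70, 1], [0, 0, 0, 0, 0, 70, 1]])

```text
t: 5.17
tcp_pos: [0.5038, -0.1879, 0.0913]
tool_rot: [0.685, 0.729, -0.0, -0.0]
force: [-0.4, -0.6, -0.7]
finger_gap: 0.221
gripper_force: 39.2
```

```bash
python3 go.py .504 -.1887 .054 3.5; python3 - <<'E'
from h import *
for n,(x0,y0,x1,y1) in dict(scene=(330,210,490,330),top=(320,210,480,330)).items():
    s=snap(n); cv2.imwrite(f'pics/b{n}.png',cv2.resize(s['img'][y0:y1,x0:x1],None,fx=4,fy=4)[:,:,::-1])
E
```

```text
t 5.17 tcp [ 0.5038 -0.1879  0.0913] yaw 3.54 gap 0.221
turn [-0. -0.  0.] shift mm [-0.9  0.2 37.3]
```

View pics/bscene.png

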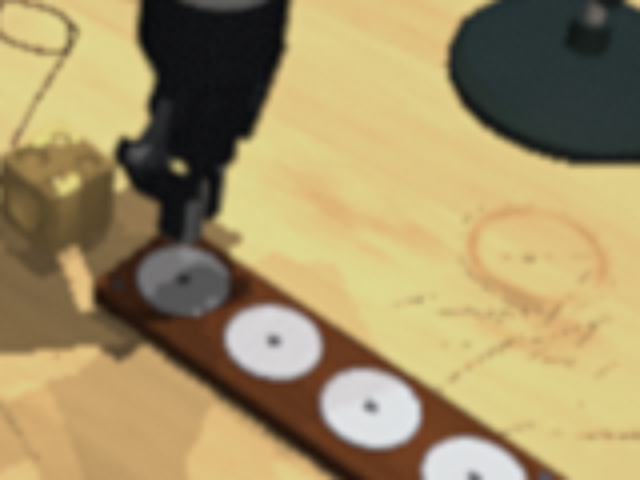

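The crop shows the gripped stake hanging just above seat_0, whose centre is at (183,280) in the crop. I'll lower it, release and lift.

Request:
move_arm(rows=[[0, 0, 0, -0.5, 0, 10, 1], [0, 0, 0, -0.5, 0, 20, 1], [0, 0, 0, -0.5, 0, 28, 1], [0, 0, 0, -0.5, 0, 33, 1], [0, 0, 0, -0.5, 0, 36, 1], [0, 0, 0, -0.5, 0, 37.5, 1], [0, 0, 0, -0.5, 0, 38, 1], [0, 0, 0, -0.5, 0, 38, 1], [0, 0, 0, -0.5, 0, 38, 1]])

```text
t: 6.02
tcp_pos: [0.5032, -0.1888, 0.0543]
tool_rot: [0.685, 0.728, -0.0, -0.001]
force: [-2.1, 0.4, 9.8]
finger_gap: 0.22
gripper_force: 40.4
```

Request:
move_arm(rows=[[0, 0, 0, 0, 0, 0, 0.7], [0, 0, 0, 0, 0, 0, 0.6], [0, 0, 0, 0, 0, 0, 0.4], [0, 0, 0, 0, 0, 0, 0.3], [0, 0, 0, 0, 0, 0, 0.3], [0, 0, 0, 0, 0, -10, 0.3], [0, 0, 0, 0, 0, -30, 0.3], [0, 0, 0, 0, 0, -60, 0.3], [0, 0, 0, 0, 0, -90, 0.3], [0, 0, 0, 0, 0, -120, 0.3], [0, 0, 0, 0, 0, -120, 0.3], [0, 0, 0, 0, 0, -120, 0.3]])

```text
t: 7.02
tcp_pos: [0.5049, -0.1897, 0.1757]
tool_rot: [0.685, 0.728, 0.0, 0.003]
force: [0.3, 0.6, -0.6]
finger_gap: 0.702
gripper_force: 0.0
```

```bash
python3 go.py .584 .216 .17 3.5
```

```text
t 7.02 tcp [ 0.5049 -0.1897  0.1757] yaw 3.5 gap 0.702
turn [ 0.2  0.2 -0. ] shift mm [400.1 103.7   4.9]
```

Request:
move_arm(rows=[[0, 0, 0, 40, 10, 3, 0.25], [0, 0, 0, 80, 20.5, 5, 0.25], [0, 0, 0, 120, 31, 5, 0.25], [0, 0, 0, 160, 41.5, 5, 0.25], [0, 0, 0, 200, 52, 5, 0.25], [0, 0, 0, 240, 62, 5, 0.25], [0, 0, 0, 280, 72.5, 5, 0.25], [0, 0, 0, 320, 83, 5, 0.25], [0, 0, 0, 355, 92, 5, 0.25], [0, 0, 0, 382, 99, 5, 0.25], [0, 0, 0, 396, 102.6, 5, 0.25], [0, 0, 0, 400, 103.7, 5, 0.25]])

```text
t: 8.02
tcp_pos: [0.5823, 0.2187, 0.167]
tool_rot: [0.684, 0.729, -0.001, -0.001]
force: [0.7, -0.6, -0.1]
finger_gap: 0.748
gripper_force: 0.0
```

Request:
move_arm(rows=[[0, 0, 0, 0, 0, 0, 0.25], [0, 0, 0, 0, 0, 0, 0.25], [0, 0, 0, 0, 0, 0, 0.25]])

```text
t: 8.27
tcp_pos: [0.5827, 0.2146, 0.168]
tool_rot: [0.686, 0.728, -0.001, -0.0]
force: [0.0, 0.8, 0.2]
finger_gap: 0.751
gripper_force: 0.0
```

```bash
python3 go.py .584 .216 .035 3.5; python3 - <<'E'
from h import *
T=snap('top');S=snap('scene');c=np.hstack([cv2.resize(T['img'][195:295,320:480],None,fx=2.5,fy=2.5),cv2.resize(S['img'][130:230,200:360],None,fx=2.5,fy=2.5)])
cv2.imwrite('pics/c.png',c[:,:,::-1])
P=cloud(T).reshape(-1,3); w=P[(np.hypot(P[:,0]-.504,P[:,1]+.189)<.03)&(P[:,2]>.05)]; print(w.mean(0),np.percentile(w[:,2],95),w.min(0),w.max(0))
P=cloud(S).reshape(-1,3); w=P[(np.hypot(P[:,0]-.504,P[:,1]+.189)<.03)&(P[:,2]>.057)]; print(w.mean(0))
E
```

```text
t 8.27 tcp [0.5827 0.2146 0.168 ] yaw 3.37 gap 0.751
turn [-0.1  0.  -0.1] shift mm [  1.5   1.6 132.9]
[ 0.50046487 -0.18845231  0.05999958] 0.06671855111554348 [ 0.49175193 -0.19821022  0.05215571] [ 0.50962937 -0.1799897   0.06752759]
[ 0.50095304 -0.18905085  0.0611454 ]
```

View pics/c.png

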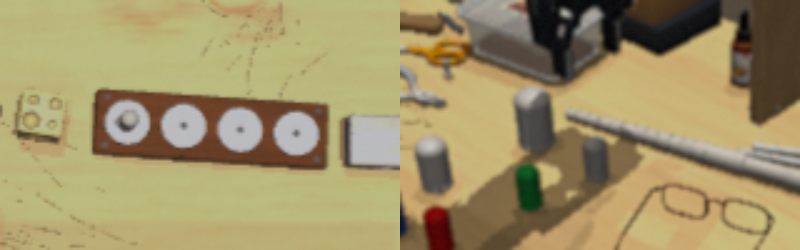

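The crop shows the smallest stake upright on seat_0, at (128,120) in the crop. The gripper is above stake_second, at (595,160). Next I'll descend on it.

Request:
move_arm(rows=[[0, 0, 0, 1, 1.2, 25, 0.25], [0, 0, 0, 1, 1.2, 50, 0.25], [0, 0, 0, 1, 1.2, 75, 0.25], [0, 0, 0, 1, 1.2, 100, 0.25], [0, 0, 0, 1, 1.2, 118, 0.25], [0, 0, 0, 1, 1.2, 128, 0.25], [0, 0, 0, 1, 1.2, 133, 0.25], [0, 0, 0, 1, 1.2, 133, 0.25], [0, 0, 0, 1, 1.2, 133, 0.4], [0, 0, 0, 1, 1.2, 133, 0.55], [0, 0, 0, 1, 1.2, 133, 0.7], [0, 0, 0, 1, 1.2, 133, 0.85]], squeeze=50)

```text
t: 9.37
tcp_pos: [0.5853, 0.2178, 0.037]
tool_rot: [0.685, 0.728, 0.001, 0.001]
force: [1.1, -0.1, 4.0]
finger_gap: 0.303
gripper_force: 49.8
```

Request:
move_arm(rows=[[0, 0, 0, 0, 0, 0, 1], [0, 0, 0, 0, 0, 0, 1], [0, 0, 0, 0, 0, 0, 1], [0, 0, 0, 0, 0, 0, 1]])

```text
t: 9.7
tcp_pos: [0.5853, 0.2178, 0.0369]
tool_rot: [0.685, 0.728, 0.001, 0.001]
force: [-0.6, -0.2, 6.9]
finger_gap: 0.302
gripper_force: 50.0
```

Request:
move_arm(rows=[[0, 0, 0, 0, 0, -10, 1], [0, 0, 0, 0, 0, -30, 1], [0, 0, 0, 0, 0, -60, 1], [0, 0, 0, 0, 0, -90, 1], [0, 0, 0, 0, 0, -115, 1], [0, 0, 0, 0, 0, -130, 1], [0, 0, 0, 0, 0, -130, 1], [0, 0, 0, 0, 0, -130, 1]])

```text
t: 10.37
tcp_pos: [0.5841, 0.2176, 0.1661]
tool_rot: [0.685, 0.728, 0.001, 0.0]
force: [0.3, 0.2, -2.5]
finger_gap: 0.303
gripper_force: 49.4
```

```bash
python3 go.py .500 -.2533 .16 3.5
```

```text
t 10.37 tcp [0.5841 0.2176 0.1661] yaw 3.49 gap 0.303
turn [ 0.1 -0.  -0. ] shift mm [-464.9 -112.6    5.9]
```

Request:
move_arm(rows=[[0, 0, 0, -30, -7, 0, 1], [0, 0, 0, -70, -17, 0, 1], [0, 0, 0, -110, -26, 0, 1], [0, 0, 0, -150, -36, 0, 1], [0, 0, 0, -190, -45, 0, 1], [0, 0, 0, -230, -55, 0, 1], [0, 0, 0, -270, -64, 0, 1], [0, 0, 0, -310, -74, 0, 1], [0, 0, 0, -350, -83, 0, 1], [0, 0, 0, -390, -93, 0, 1], [0, 0, 0, -425, -101, 0, 1], [0, 0, 0, -450, -107, 0, 1]])

```text
t: 11.37
tcp_pos: [0.503, -0.2409, 0.1634]
tool_rot: [0.686, 0.727, -0.0, -0.001]
force: [0.6, -0.2, -1.6]
finger_gap: 0.302
gripper_force: 49.4
```

Request:
move_arm(rows=[[0, 0, 0, -10, -2.5, 0, 1], [0, 0, 0, -14, -3.5, 0, 1], [0, 0, 0, -14, -3.5, 0, 1], [0, 0, 0, -14, -3.5, 20, 1], [0, 0, 0, -14, -3.5, 40, 1], [0, 0, 0, -14, -3.5, 55, 1], [0, 0, 0, -14, -3.5, 65, 1], [0, 0, 0, -14, -3.5, 70, 1], [0, 0, 0, -14, -3.5, 70, 1], [0, 0, 0, -14, -3.5, 70, 1]])

```text
t: 12.2
tcp_pos: [0.5024, -0.2516, 0.0954]
tool_rot: [0.685, 0.729, 0.0, -0.0]
force: [0.1, -1.2, -2.5]
finger_gap: 0.301
gripper_force: 49.4
```

```bash
python3 go.py .502 -.2523 .0585 3.5
```

```text
t 12.2 tcp [ 0.5024 -0.2516  0.0954] yaw 3.55 gap 0.301
turn [-0. -0.  0.] shift mm [-0.7 -0.4 36.9]
```

Request:
move_arm(rows=[[0, 0, 0, -0.5, 0, 10, 1], [0, 0, 0, -0.5, 0, 20, 1], [0, 0, 0, -0.5, 0, 28, 1], [0, 0, 0, -0.5, 0, 33, 1], [0, 0, 0, -0.5, 0, 36, 1], [0, 0, 0, -0.5, 0, 37.5, 1], [0, 0, 0, -0.5, 0, 38, 1], [0, 0, 0, -0.5, 0, 38, 1], [0, 0, 0, -0.5, 0, 38, 1]])

```text
t: 12.95
tcp_pos: [0.5015, -0.2525, 0.0589]
tool_rot: [0.685, 0.728, -0.0, -0.001]
force: [-3.0, 2.1, 11.5]
finger_gap: 0.304
gripper_force: 51.2
```

Request:
move_arm(rows=[[0, 0, 0, 0, 0, 0, 0.6], [0, 0, 0, 0, 0, 0, 0.5], [0, 0, 0, 0, 0, 0, 0.35], [0, 0, 0, 0, 0, 0, 0.2], [0, 0, 0, 0, 0, 0, 0.2], [0, 0, 0, 0, 0, -10, 0.2], [0, 0, 0, 0, 0, -30, 0.2], [0, 0, 0, 0, 0, -60, 0.2], [0, 0, 0, 0, 0, -90, 0.2], [0, 0, 0, 0, 0, -120, 0.2], [0, 0, 0, 0, 0, -120, 0.2], [0, 0, 0, 0, 0, -120, 0.2]])

```text
t: 13.95
tcp_pos: [0.5032, -0.2535, 0.1798]
tool_rot: [0.685, 0.728, 0.0, 0.003]
force: [-0.4, 0.2, 0.1]
finger_gap: 0.801
gripper_force: 0.0
```

```bash
python3 go.py .451 .3365 .175 3.5
```

```text
t 13.95 tcp [ 0.5032 -0.2535  0.1798] yaw 3.5 gap 0.801
turn [ 0.2  0.2 -0. ] shift mm [592.1 -16.1   2.7]
```

Request:
move_arm(rows=[[0, 0, 0, 40, -1, 0, 0.2], [0, 0, 0, 80, -2, 0, 0.2], [0, 0, 0, 120, -3, 0, 0.2], [0, 0, 0, 160, -4, 0, 0.2], [0, 0, 0, 200, -5.5, 0, 0.2], [0, 0, 0, 240, -6.5, 0, 0.2], [0, 0, 0, 280, -7.5, 0, 0.2], [0, 0, 0, 320, -8.5, 0, 0.2], [0, 0, 0, 360, -10, 0, 0.2], [0, 0, 0, 400, -11, 0, 0.2], [0, 0, 0, 440, -12, 0, 0.2], [0, 0, 0, 480, -13, 0, 0.2]])

```text
t: 14.95
tcp_pos: [0.4583, 0.2271, 0.1761]
tool_rot: [0.685, 0.728, -0.001, -0.001]
force: [1.0, -1.1, -0.2]
finger_gap: 0.802
gripper_force: 0.0
```

Request:
move_arm(rows=[[0, 0, 0, 40, -1, 0, 0.2], [0, 0, 0, 75, -2, 0, 0.2], [0, 0, 0, 100, -3, 0, 0.2], [0, 0, 0, 110, -3, 0, 0.2], [0, 0, 0, 112, -3, 0, 0.2], [0, 0, 0, 112, -3, 0, 0.2], [0, 0, 0, 112, -3, 0, 0.2], [0, 0, 0, 112, -3, 0, 0.2]])

```text
t: 15.62
tcp_pos: [0.4502, 0.3355, 0.1769]
tool_rot: [0.686, 0.728, -0.001, -0.0]
force: [0.6, 0.0, 0.1]
finger_gap: 0.799
gripper_force: 0.0
```

```bash
python3 go.py .451 .3365 .038 3.5; python3 - <<'E'
from h import *
T=snap('top')
P=cloud(T).reshape(-1,3)
for x,y,h in((.504,-.189,.042),(.5,-.2533,.052)):
    w=P[(np.hypot(P[:,0]-x,P[:,1]-y)<.03)&(P[:,2]>.022+h-.012)]; print(len(w),np.round([*w.mean(0),np.percentile(w[:,2],95),*((w.min(0)+w.max(0))/2)[:2]],4))
E
```

```text
t 15.62 tcp [0.4502 0.3355 0.1769] yaw 3.38 gap 0.799
turn [-0.1  0.1 -0.1] shift mm [  1.1   1.1 138.9]
39 [ 0.5003 -0.1884  0.0602  0.0663  0.5009 -0.1895]
73 [ 0.4985 -0.2525  0.0703  0.0755  0.499  -0.2528]
```

Request:
move_arm(rows=[[0, 0, 0, 1, 1, 25, 0.2], [0, 0, 0, 1, 1, 50, 0.2], [0, 0, 0, 1, 1, 75, 0.2], [0, 0, 0, 1, 1, 100, 0.2], [0, 0, 0, 1, 1, 120, 0.2], [0, 0, 0, 1, 1, 132, 0.2], [0, 0, 0, 1, 1, 138, 0.2], [0, 0, 0, 1, 1, 138, 0.2], [0, 0, 0, 1, 1, 138, 0.3], [0, 0, 0, 1, 1, 138, 0.45], [0, 0, 0, 1, 1, 138, 0.6], [0, 0, 0, 1, 1, 138, 0.75]], squeeze=65)

```text
t: 16.67
tcp_pos: [0.452, 0.3386, 0.0409]
tool_rot: [0.685, 0.728, 0.001, 0.001]
force: [-0.1, -0.6, 4.8]
finger_gap: 0.404
gripper_force: 65.0
```

Request:
move_arm(rows=[[0, 0, 0, 0, 0, 0, 1], [0, 0, 0, 0, 0, 0, 1], [0, 0, 0, 0, 0, 0, 1], [0, 0, 0, 0, 0, 0, 1]])

```text
t: 17.0
tcp_pos: [0.452, 0.3386, 0.0408]
tool_rot: [0.685, 0.728, 0.001, 0.001]
force: [0.1, -0.3, 6.8]
finger_gap: 0.405
gripper_force: 65.2
```

Request:
move_arm(rows=[[0, 0, 0, 0, 0, -10, 1], [0, 0, 0, 0, 0, -30, 1], [0, 0, 0, 0, 0, -60, 1], [0, 0, 0, 0, 0, -90, 1], [0, 0, 0, 0, 0, -115, 1], [0, 0, 0, 0, 0, -130, 1], [0, 0, 0, 0, 0, -130, 1], [0, 0, 0, 0, 0, -130, 1]])

```text
t: 17.67
tcp_pos: [0.451, 0.3382, 0.1702]
tool_rot: [0.685, 0.728, 0.001, 0.0]
force: [-0.2, -0.3, -1.5]
finger_gap: 0.407
gripper_force: 65.1
```

```bash
python3 go.py .498 -.3175 .16 3.5
```

```text
t 17.67 tcp [0.451  0.3382 0.1702] yaw 3.5 gap 0.407
turn [ 0.1 -0.  -0. ] shift mm [-657.4    6.9    9.8]
```

Request:
move_arm(rows=[[0, 0, 0, -30, 0, 0, 1], [0, 0, 0, -70, 1, 0, 1], [0, 0, 0, -110, 1, 0, 1], [0, 0, 0, -150, 2, 0, 1], [0, 0, 0, -190, 2, 0, 1], [0, 0, 0, -230, 2.5, 0, 1], [0, 0, 0, -270, 3, 0, 1], [0, 0, 0, -310, 3, 0, 1], [0, 0, 0, -350, 4, 0, 1], [0, 0, 0, -390, 4, 0, 1], [0, 0, 0, -430, 5, 0, 1], [0, 0, 0, -470, 5, 0, 1]])

```text
t: 18.67
tcp_pos: [0.4833, -0.1321, 0.1676]
tool_rot: [0.685, 0.728, -0.0, -0.002]
force: [1.0, 0.0, -1.8]
finger_gap: 0.402
gripper_force: 65.0
```

Request:
move_arm(rows=[[0, 0, 0, -40, 0, 0, 1], [0, 0, 0, -80, 1, 0, 1], [0, 0, 0, -120, 1, 0, 1], [0, 0, 0, -155, 2, 0, 1], [0, 0, 0, -178, 2, 0, 1], [0, 0, 0, -187, 2, 0, 1], [0, 0, 0, -187, 2, 0, 1], [0, 0, 0, -187, 2, 20, 1], [0, 0, 0, -187, 2, 40, 1], [0, 0, 0, -187, 2, 58, 1], [0, 0, 0, -187, 2, 70, 1], [0, 0, 0, -187, 2, 72, 1]])

```text
t: 19.67
tcp_pos: [0.4962, -0.3137, 0.0943]
tool_rot: [0.685, 0.729, 0.0, -0.004]
force: [-0.1, 0.4, -1.6]
finger_gap: 0.403
gripper_force: 65.0
```

Request:
move_arm(rows=[[0, 0, 0, 0, 0, 0, 1], [0, 0, 0, 0, 0, 0, 1], [0, 0, 0, 0, 0, 0, 1]])

```text
t: 19.92
tcp_pos: [0.4987, -0.3173, 0.0983]
tool_rot: [0.685, 0.728, 0.0, 0.001]
force: [0.1, 0.8, -1.0]
finger_gap: 0.403
gripper_force: 65.0
```

```bash
python3 go.py .498 -.3175 .0625 3.5; python3 - <<'E'
from h import *
S=snap('scene');cv2.imwrite('pics/d.png',cv2.resize(S['img'][210:360,330:530],None,fx=3,fy=3)[:,:,::-1])
E
```

```text
t 19.92 tcp [ 0.4987 -0.3173  0.0983] yaw 3.51 gap 0.403
turn [0.1 0.1 0. ] shift mm [-0.1 -0.7 35.8]
```

View pics/d.png

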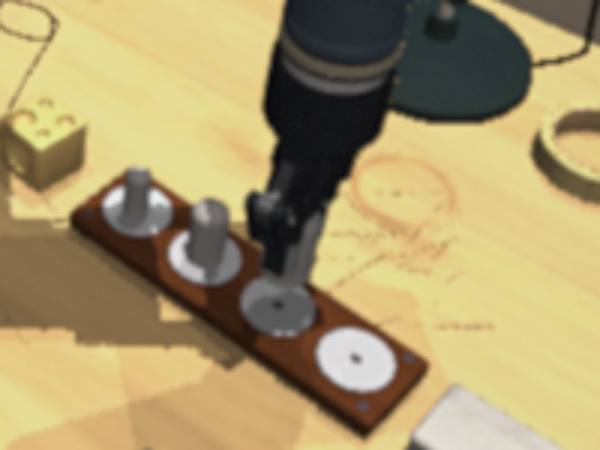

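The crop shows stakes 1 and 2 standing on seats 0 and 1, at (137,190) and (208,240). The third stake is held just above seat_2, at (278,305). Lowering it now.

Request:
move_arm(rows=[[0, 0, 0, 0, 0, 10, 1], [0, 0, 0, 0, 0, 20, 1], [0, 0, 0, 0, 0, 27, 1], [0, 0, 0, 0, 0, 32, 1], [0, 0, 0, 0, 0, 35, 1], [0, 0, 0, 0, 0, 36, 1], [0, 0, 0, 0, 0, 37, 1], [0, 0, 0, 0, 0, 37, 1], [0, 0, 0, 0, 0, 37, 1]])

```text
t: 20.72
tcp_pos: [0.4974, -0.3167, 0.0628]
tool_rot: [0.685, 0.728, -0.0, -0.001]
force: [-4.3, 3.0, 17.8]
finger_gap: 0.404
gripper_force: 67.5
```

Request:
move_arm(rows=[[0, 0, 0, 0, 0, 0, 0.5], [0, 0, 0, 0, 0, 0, 0.4], [0, 0, 0, 0, 0, 0, 0.25], [0, 0, 0, 0, 0, 0, 0.15], [0, 0, 0, 0, 0, 0, 0.1], [0, 0, 0, 0, 0, -10, 0.1], [0, 0, 0, 0, 0, -30, 0.1], [0, 0, 0, 0, 0, -60, 0.1], [0, 0, 0, 0, 0, -90, 0.1], [0, 0, 0, 0, 0, -120, 0.1], [0, 0, 0, 0, 0, -120, 0.1], [0, 0, 0, 0, 0, -120, 0.1]])

```text
t: 21.72
tcp_pos: [0.499, -0.3181, 0.1829]
tool_rot: [0.685, 0.728, -0.0, 0.003]
force: [-0.3, 0.5, -0.6]
finger_gap: 0.9
gripper_force: 0.0
```

```bash
python3 go.py .5825 .317 .18 3.5
```

```text
t 21.72 tcp [ 0.499  -0.3181  0.1829] yaw 3.49 gap 0.9
turn [ 0.2  0.2 -0. ] shift mm [628.8 122.    0.9]
```

Request:
move_arm(rows=[[0, 0, 0, 40, 8, 0, 0.1], [0, 0, 0, 80, 15.5, 0, 0.1], [0, 0, 0, 120, 23, 0, 0.1], [0, 0, 0, 160, 31, 0, 0.1], [0, 0, 0, 200, 39, 0, 0.1], [0, 0, 0, 240, 46.5, 0, 0.1], [0, 0, 0, 280, 54, 0, 0.1], [0, 0, 0, 320, 62, 0, 0.1], [0, 0, 0, 360, 70, 0, 0.1], [0, 0, 0, 400, 77.5, 0, 0.1], [0, 0, 0, 440, 85, 0, 0.1], [0, 0, 0, 480, 93, 0, 0.1]])

```text
t: 22.72
tcp_pos: [0.5603, 0.1695, 0.1787]
tool_rot: [0.685, 0.728, -0.001, -0.001]
force: [0.3, -0.7, -0.5]
finger_gap: 0.903
gripper_force: 0.0
```

Request:
move_arm(rows=[[0, 0, 0, 40, 8, 0, 0.1], [0, 0, 0, 80, 15.5, 0, 0.1], [0, 0, 0, 115, 22.5, 0, 0.1], [0, 0, 0, 138, 27, 0, 0.1], [0, 0, 0, 148, 29, 0, 0.1], [0, 0, 0, 149, 29, 0, 0.1], [0, 0, 0, 149, 29, 0, 0.1], [0, 0, 0, 149, 29, 0, 0.1], [0, 0, 0, 149, 29, 0, 0.1]])

```text
t: 23.47
tcp_pos: [0.5814, 0.316, 0.18]
tool_rot: [0.686, 0.728, -0.001, -0.0]
force: [-0.1, -0.3, 0.5]
finger_gap: 0.899
gripper_force: 0.0
```

```bash
python3 go.py .5825 .317 .04 3.5; python3 - <<'E'
from h import *
T=snap('top')
P=cloud(T).reshape(-1,3)
for x,y,h in((.504,-.189,.042),(.5,-.2533,.052),(.496,-.3185,.062)):
    w=P[(np.hypot(P[:,0]-x,P[:,1]-y)<.03)&(P[:,2]>.022+h-.012)]; print(len(w),np.round([*w.mean(0),np.percentile(w[:,2],95),*((w.min(0)+w.max(0))/2)[:2]],4))
E
```

```text
t 23.47 tcp [0.5814 0.316  0.18  ] yaw 3.37 gap 0.899
turn [-0.1  0.  -0.1] shift mm [  1.    1.4 140. ]
40 [ 0.5005 -0.1882  0.0608  0.0678  0.5005 -0.1895]
77 [ 0.4982 -0.252   0.0698  0.0775  0.4988 -0.2518]
121 [ 0.4943 -0.3157  0.0799  0.087   0.4948 -0.3158]
```

Request:
move_arm(rows=[[0, 0, 0, 1, 1, 25, 0.1], [0, 0, 0, 1, 1, 50, 0.1], [0, 0, 0, 1, 1, 75, 0.1], [0, 0, 0, 1, 1, 100, 0.1], [0, 0, 0, 1, 1, 120, 0.1], [0, 0, 0, 1, 1, 132, 0.1], [0, 0, 0, 1, 1, 139, 0.1], [0, 0, 0, 1, 1, 139, 0.1], [0, 0, 0, 1, 1, 139, 0.2], [0, 0, 0, 1, 1, 139, 0.35], [0, 0, 0, 1, 1, 139, 0.5], [0, 0, 0, 1, 1, 139, 0.65]], squeeze=90)

```text
t: 24.52
tcp_pos: [0.5842, 0.3196, 0.0435]
tool_rot: [0.685, 0.728, 0.002, 0.001]
force: [-0.2, -0.7, 4.4]
finger_gap: 0.494
gripper_force: 91.2
```

Request:
move_arm(rows=[[0, 0, 0, 0, 0, 0, 0.9], [0, 0, 0, 0, 0, 0, 1], [0, 0, 0, 0, 0, 0, 1], [0, 0, 0, 0, 0, 0, 1]])

```text
t: 24.85
tcp_pos: [0.5842, 0.3196, 0.0435]
tool_rot: [0.685, 0.728, 0.002, 0.001]
force: [0.2, -0.2, 6.9]
finger_gap: 0.495
gripper_force: 91.3
```

Request:
move_arm(rows=[[0, 0, 0, 0, 0, -10, 1], [0, 0, 0, 0, 0, -30, 1], [0, 0, 0, 0, 0, -60, 1], [0, 0, 0, 0, 0, -90, 1], [0, 0, 0, 0, 0, -115, 1], [0, 0, 0, 0, 0, -135, 1], [0, 0, 0, 0, 0, -135, 1], [0, 0, 0, 0, 0, -135, 1], [0, 0, 0, 0, 0, -135, 1]])

```text
t: 25.6
tcp_pos: [0.5808, 0.3186, 0.1746]
tool_rot: [0.685, 0.728, -0.002, -0.001]
force: [-0.7, -0.7, -3.0]
finger_gap: 0.497
gripper_force: 91.9
```

```bash
python3 go.py .494 -.386 .17 3.5
```

```text
t 25.6 tcp [0.5808 0.3186 0.1746] yaw 3.49 gap 0.497
turn [-0.2  0.1 -0. ] shift mm [-698.  -129.6    5.8]
```

Request:
move_arm(rows=[[0, 0, 0, -25, -5, 0, 1], [0, 0, 0, -60, -11, 0, 1], [0, 0, 0, -98, -18, 0, 1], [0, 0, 0, -136, -25, 0, 1], [0, 0, 0, -174, -32, 0, 1], [0, 0, 0, -212, -39, 0, 1], [0, 0, 0, -250, -46, 0, 1], [0, 0, 0, -288, -53, 0, 1], [0, 0, 0, -326, -60, 0, 1], [0, 0, 0, -364, -67, 0, 1], [0, 0, 0, -402, -74, 0, 1], [0, 0, 0, -440, -81, 0, 1]])

```text
t: 26.6
tcp_pos: [0.5264, -0.1261, 0.1742]
tool_rot: [0.685, 0.728, -0.001, -0.002]
force: [0.6, -0.2, -3.6]
finger_gap: 0.497
gripper_force: 91.9
```

Request:
move_arm(rows=[[0, 0, 0, -38, -7, 0, 1], [0, 0, 0, -76, -14, 0, 1], [0, 0, 0, -114, -21, 0, 1], [0, 0, 0, -152, -28, 0, 1], [0, 0, 0, -190, -35, 0, 1], [0, 0, 0, -222, -42, 0, 1], [0, 0, 0, -244, -46, 0, 1], [0, 0, 0, -256, -48.6, 0, 1], [0, 0, 0, -258, -48.6, 0, 1], [0, 0, 0, -258, -48.6, 0, 1], [0, 0, 0, -258, -48.6, 0, 1], [0, 0, 0, -258, -48.6, 0, 1]])

```text
t: 27.6
tcp_pos: [0.4956, -0.383, 0.1757]
tool_rot: [0.685, 0.729, 0.0, -0.001]
force: [0.7, -0.2, -5.0]
finger_gap: 0.498
gripper_force: 91.9
```

Request:
move_arm(rows=[[0, 0, 0, 0, 0, 20, 1], [0, 0, 0, 0, 0, 40, 1], [0, 0, 0, 0, 0, 55, 1], [0, 0, 0, 0, 0, 65, 1], [0, 0, 0, 0, 0, 70, 1], [0, 0, 0, 0, 0, 70, 1], [0, 0, 0, 0, 0, 70, 1], [0, 0, 0, 0, 0, 70, 1]])

```text
t: 28.27
tcp_pos: [0.4963, -0.3858, 0.1074]
tool_rot: [0.685, 0.728, -0.0, 0.001]
force: [0.0, -0.6, -3.5]
finger_gap: 0.499
gripper_force: 91.9
```

```bash
python3 go.py .494 -.385 .0655 3.5; python3 - <<'E'
from h import *
S=snap('scene');cv2.imwrite('pics/e.png',cv2.resize(S['img'][210:400,330:560],None,fx=3,fy=3)[:,:,::-1])
E
```

```text
t 28.27 tcp [ 0.4963 -0.3858  0.1074] yaw 3.51 gap 0.499
turn [0.1 0.1 0. ] shift mm [ 1.  -2.3 41.9]
```

View pics/e.png

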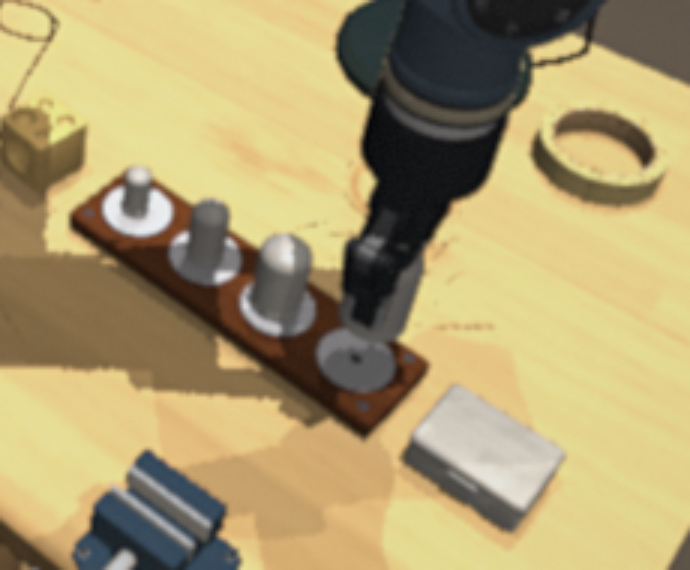

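The crop shows three stakes standing on their seats and the largest held just above seat_3, at (357,358). Lowering it now.

Request:
move_arm(rows=[[0, 0, 0, 1, -1.5, 12, 1], [0, 0, 0, 1, -1.5, 24, 1], [0, 0, 0, 1, -1.5, 33, 1], [0, 0, 0, 1, -1.5, 37, 1], [0, 0, 0, 1, -1.5, 39, 1], [0, 0, 0, 1, -1.5, 41, 1], [0, 0, 0, 1, -1.5, 42, 1], [0, 0, 0, 1, -1.5, 42.5, 1], [0, 0, 0, 1, -1.5, 42.5, 1]])

```text
t: 29.07
tcp_pos: [0.4938, -0.3844, 0.0655]
tool_rot: [0.685, 0.728, -0.0, -0.0]
force: [-2.4, 2.1, 4.3]
finger_gap: 0.494
gripper_force: 93.0
```

Request:
move_arm(rows=[[0, 0, 0, 0, 0, 0, 0.45], [0, 0, 0, 0, 0, 0, 0.3], [0, 0, 0, 0, 0, 0, 0.15], [0, 0, 0, 0, 0, 0, 0.05], [0, 0, 0, 0, 0, 0, 0.05], [0, 0, 0, 0, 0, -10, 0.05], [0, 0, 0, 0, 0, -30, 0.05], [0, 0, 0, 0, 0, -60, 0.05], [0, 0, 0, 0, 0, -90, 0.05], [0, 0, 0, 0, 0, -120, 0.05], [0, 0, 0, 0, 0, -130, 0.05], [0, 0, 0, 0, 0, -130, 0.05]])

```text
t: 30.07
tcp_pos: [0.4956, -0.3861, 0.1979]
tool_rot: [0.685, 0.728, -0.0, 0.004]
force: [0.2, 0.1, -0.9]
finger_gap: 0.949
gripper_force: 0.0
```

Request:
move_arm(rows=[[0, 0, 0, 0, -20, -30, 0.05], [0, 0, 0, 0, -50, -60, 0.05], [0, 0, 0, 30, -80, -80, 0.05], [0, 0, 0, 60, -100, -80, 0.05], [0, 0, 0, 90, -100, -80, 0.05], [0, 0, 0, 120, -100, -80, 0.05], [0, 0, 0, 160, -100, -80, 0.05], [0, 0, 0, 200, -100, -80, 0.05], [0, 0, 0, 240, -100, -80, 0.05], [0, 0, 0, 280, -100, -80, 0.05], [0, 0, 0, 300, -100, -80, 0.05], [0, 0, 0, 300, -100, -80, 0.05]])

```text
t: 31.07
tcp_pos: [0.373, -0.0865, 0.2723]
tool_rot: [0.684, 0.73, -0.0, -0.003]
force: [0.7, 0.6, -0.9]
finger_gap: 0.949
gripper_force: 0.0
```

```bash
python3 - <<'E'
from h import *
T=snap('top');S=snap('scene');c=np.hstack([cv2.resize(T['img'][185:310,320:495],None,fx=2.2,fy=2.2),cv2.resize(S['img'][235:360,330:505],None,fx=2.2,fy=2.2)])
cv2.imwrite('pics/f.png',c[:,:,::-1])
P=cloud(T).reshape(-1,3)
for x,y,h in((.504,-.189,.042),(.5,-.2533,.052),(.496,-.3185,.062),(.492,-.3833,.072)):
    w=P[(np.hypot(P[:,0]-x,P[:,1]-y)<.03)&(P[:,2]>.022+h-.012)]; print(len(w),np.round([*w.mean(0),np.percentile(w[:,2],95),*((w.min(0)+w.max(0))/2)[:2]],4))
E
```

```text
42 [ 0.5001 -0.1883  0.0605  0.0667  0.4997 -0.1892]
73 [ 0.4985 -0.252   0.0704  0.0758  0.4987 -0.2525]
119 [ 0.4939 -0.3156  0.0796  0.0853  0.4941 -0.3153]
169 [ 0.4904 -0.3827  0.0895  0.0959  0.4912 -0.3829]
```

View pics/f.png

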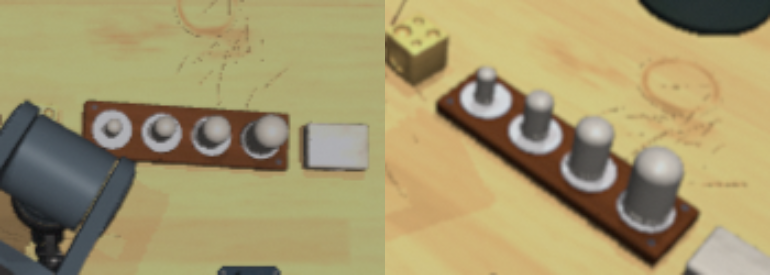

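The crop shows all four stakes upright and in order of size from the cube to the tin. Each measures within about 4 mm of its seat centre, and the arm is clear of them. Handing in.

```bash
python3 -c "
from station import order; print(order.sign_off())"
```

```text
the job is handed in; nothing more can be done
None
```

The job is handed in (no verdict came back): all four stakes stand upright on their seats in size order from brass cube to tin, each measured within about 4 mm of its seat's centre, with about 31 s used on the robot's clock.

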